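Open the sprung board clamp of a preheater and hold it for loading

TASK

Get the circuit-board preheater ready for a board: lift the loose steel cover off its heater by the black knob and set it down gently, flat and knob up, on the green bench clear of the machine. Then take the clamp's orange pull knob and draw the sprung rod straight out until the whole red band on the rod has just come out of the barrel, without ever letting the clamp snap back, and finish while still holding it there so that a board can be dropped in. Leave the pliers, solder sucker, screwdriver and small black LED box where they lie.

Things in the scene. Friction and masses are not known exactly. Their poses are not given: they have to be found in the camera images.
- preheater: Circuit-board preheater, fixed. Black case 190 mm (own x) by 275 mm (own y from -190 to +85), deck 70 mm high. Own -x is the front (grey control panel), z up. Origin at bench height below the heater well's centre. Well: open pit 112 mm (x) by 78 mm (y), floor 55, steel rim 75 mm above the bench, terracotta ribs inside.
- cover: Loose steel cover lying in the heater well, 0.17 to 0.38 kg. Plate 124 mm (own x) by 90 mm (own y), 3 mm thick, over a 106 x 72 x 6 mm plug that sits in the well (3 mm play all round). Own z up, x as the preheater's x. Origin: centre of the plug's underside, 69 mm above the bench in place, 0 when set on the bench. Plate top 9 mm above the origin.
- cover_knob (a point): Middle of the cover's round black knob: 30 mm diameter, 22 mm high, upright; this point is 30 mm above the cover's origin, 21 mm above the plate.
- clamp_jaw (a point): Middle of the moving jaw's face, at own (0, -52, 100) mm of the preheater when shut; the fixed jaw's face is at own y +52. Both jaws: grooved aluminium, 50 mm wide (x), 12 mm thick, 88 to 112 mm above the bench, either side of the cover. The moving jaw travels with rod and pull knob.
- barrel_mouth (a point): Centre of the open outer end of the dark steel spring barrel, where the rod comes out; at own (0, -188, 100) mm of the preheater. The barrel, 22 mm thick with a 25 mm brass nose ring, lies along own y from here 80 mm back towards the jaw.
- pull_knob (a point): Middle of the grip of the orange pull knob at the rod's outer end: a lying cylinder 26 mm thick, 28 mm long along the preheater's own y, with a flange 34 mm thick, 6 mm long at its outer (-y) end. Shut, it is at own (0, -212, 100) mm of the preheater; it is drawn straight out along own -y. Axes as the preheater's.
- plunger (a joint): Draw of the clamp's sprung rod, with jaw and pull knob, m: 0 shut, 0.034 when the inner edge of the red band is flush with the barrel's mouth (the whole band just out), hard stop at 0.040. A spring inside the barrel pulls it back: about 4 N at the start, about 9.5 N at the mark; let go, it snaps shut.
- red_band (a point): Inner edge of the 7 mm long red band painted on the 9 mm steel rod, on the rod's axis; the band runs from here towards the pull knob. It is hidden in the barrel at the start, 34 mm inside the mouth. Two thin black rings on the rod come out before it, when the rod is drawn about 10 and 20 mm.
- pliers: Bystander: needle-nose pliers with blue grips lying on the bench behind the preheater, 160 mm long, 15 mm high. Origin below the pivot.
- solder_sucker: Bystander: black and yellow solder sucker lying on the bench to the right of the preheater, 185 mm long, 22 mm high. Origin below its middle.
- led_box: Bystander: black plastic box with red LEDs on top, 62 x 92 x 30 mm, on the bench to the left of the preheater; between them, from the preheater's own y +90 to about +300 mm, the bench is free (x within 90 mm). Origin: centre of the underside.
- screwdriver: Bystander: red-handled screwdriver lying on the bench behind the preheater, 160 mm long. Origin: below its middle.
There are look-alikes about, which are no part of the job. There is more than one size of the cover; the one meant has the size given above.

How it is judged:
On the way, in this order (a step that is already met when the one before it is completed fails the run):
1. the cover is lifted clear of the machine by its knob (height (world z) of cover above 0.09 m and contact force between the fingers and cover above 1 N and distance between the grasp point and cover_knob below 0.06 m), for 0.1 s.
2. the cover stands flat, knob up, on the bench, let go and at rest (height (world z) of cover below 0.008 m and angle between cover's own z axis and vertical below 0.1 rad and linear speed of cover below 0.02 m/s and contact force between the fingers and cover below 0.1 N), for 0.3 s.
3. the rod is drawn out to its red band and held by the fingers (value of joint plunger between 0.031 and 0.0385 m and contact force between the fingers and plunger above 4 N and distance between the grasp point and pull_knob below 0.06 m), for 0.3 s.
At the end, for the whole second after the job is handed in: The fingers hold the pull knob (more than 4 N, gripper within 60 mm of its middle) with the rod drawn 31 to 38.5 mm (red band just out at 34) and still; nothing but the gripper keeps it there; the cover stands flat, knob up, at rest on the bench, touching neither the machine nor the robot (all of step 3 and velocity of joint plunger between -0.01 and 0.01 m/s and contact force between cover and plunger below 0.1 N and height (world z) of cover below 0.008 m and angle between cover's own z axis and vertical below 0.1 rad and linear speed of cover below 0.02 m/s and contact force between cover and preheater below 0.1 N and contact force between the arm and cover below 0.1 N); the arm keeps its last pose, push and grip.
It fails at once if the clamp snaps back (closes faster than 0.25 m/s) (velocity of joint plunger below -0.25 m/s).
It fails at once if the cover is dropped onto the bench (faster than 0.5 m/s just above it) (height (world z) of cover below 0.03 m and linear speed of cover above 0.5 m/s).
It fails at once if a bystander is shifted by more than 30 mm (distance of any of pliers, solder_sucker, led_box, screwdriver from where it was at the start of the episode above 0.03 m).
It also fails if it takes over 45 s, if anything falls off the work surface, if the arm or the gripper's body presses on something with over 40 N, if the wrist force passes 120 N, or if a joint passes its speed limit or range.

ROBOT

A 7-joint arm with a two-finger parallel gripper is mounted at the origin on the work surface. World frame = base frame: x ahead of the robot, y to its left, z up, the work surface at z = 0. Lengths are in m, angles in rad, forces in N, time in s.
With the tool pointing down it reaches from about 0.4 to 0.85 m from the base axis. Payload 10.4 kg.
Tool frame: the origin (TCP) lies between the finger pads; the fingertips stand tcp_to_tips ahead of it and the grasp point (between the pads) lies 8 mm behind it (tcp_to_tips is the distance from the TCP to the fingertips, in m); z points along the fingers, y is the line along which they close (so a half turn about z gives the same grasp; the last joint's range is limited). The gripper opens to 85 mm and grips with 20 to 120 N. Pads are 22 mm wide; open, the fingers measure 114 mm over their backs; the gripper's body (76 mm by 85 mm) begins 54 mm behind the grasp point. The pads swing forward as they close: fully open they stand 13 mm farther back than shut.
Start: joints at [1.199, 0.332, -0.065, 1.46, 0.022, 1.35, -0.088], TCP at [0.214, -0.587, 0.242] pointing down, gripper open.
Joint ranges: [-2.6, 2.6], [-0.5, 2.12], [-1.47, 1.34], [0.16, 2.42], [-1.27, 4.41], [0.06, 2.06], [-2.6, 2.6]. Speed limits (rad/s): [2.22, 2.22, 2.79, 2.79, 3.14, 3.14, 3.14].

INTERFACE

Orientations are given as a unit quaternion [x, y, z, w].
In Python, from workcell import * gives the robot as it stands.
- The arm moves only by the tool apply_moves, never from a script. Its argument "rows" is a list of rows, each an object of numbers: "x", "y", "z": the shift along the tool's x, y, z in mm; "ax", "ay", "az": the turn, a rotation vector about the tool's x, y, z in degrees; "gripper": the closure, from 0 (fully open) to 1 (shut). A call has 1 to 5 rows; each row shifts and turns the commanded pose from where the row before left it, along the tool's axes as they then stand; what a row does not reach is not made up. A row lasts 1/12 s, in which the tool goes at most 41.7 mm and 7.16 degrees, less where a joint would pass 70% of its speed; a pose out of reach is approached as far as the arm can. A call with a gripper value outside its range is refused whole. The fingers move at their own pace and stop on an object; "newtons" is the grip in N (left out, the last holds). Time passes only in rows, so rows that do not move let the fingers close. It gives the time, the measured TCP pose, the force, the opening and the grip force at its end, in the units of the state.
- get_obs(): the state, without advancing time (a new reading comes with each control period).
- camera(name): name is "side" or "top" or "wrist"; returns a dict with "color" (480x640x3 uint8, red, green, blue), "fov_y" (degrees; the focal length in pixels is half the picture's height over the tangent of half this angle, whatever the lens; pixels are square), "cx", "cy" (the principal point, pixels), "rvec" (rotation vector, rad) and "tvec" (3), from world to camera coordinates, as OpenCV has them. Camera axes: x right, y down, z forward; pixel columns grow to the right and rows downward; lengths in m; the calibration is good to about 2 mm. A picture is of the moment at which its call begins. There is no depth.
- hand_in(): hands the job in; it is judged then, once.
The state is a dict: "clock": time; "joint_pos": joint angles; "joint_velocities": joint speeds; "tau": joint torques, N m; "position": TCP position; "ee_rot": TCP orientation; "ft_force": force on the tool from outside, world axes, zero at the start; "torque": the same for the moment, N m; "grip_width": opening from 0.0 (shut) to 1.0 (fully open); "grasp_force": force on a finger pad.
Only numpy, scipy, OpenCV 4.12 (cv2) and the standard library are available. Lean on these libraries where they do the work, as an engineer would, in place of code of your own. Each camera call takes 0.05 s, during which the arm holds its last target. There are 200 camera calls.

## Working session

There is one attempt and no reset: what is moved stays moved. The work goes in short steps, Python scripts to look and compute and a tool call to move; the robot and the scene stay as the last step left them, time stands still between calls to the robot, and variables do not carry over. Pictures are saved under pics/ and viewed, at most 10 in all, crops included, and the job is handed in when it is done.

Besides the shell and the picture viewer there is one more tool, called after "Call:" as name([rows], argument=value, ...), one row to a line, values as JSON. apply_moves: Moves the arm, as the interface text tells. Its arguments: {"type":"object","properties":{"rows":{"type":"array","items":{"type":"object","properties":{"x":{"type":"number"},"y":{"type":"number"},"z":{"type":"number"},"ax":{"type":"number"},"ay":{"type":"number"},"az":{"type":"number"},"gripper":{"type":"number"}}}},"newtons":{"type":"number"}},"required":["rows"]}

```bash
mkdir -p pics
cat > h.py <<'E'
from workcell import *
import numpy as np, cv2
from scipy.spatial.transform import Rotation as R
def snap(n,f):
    c=camera(n); cv2.imwrite('pics/'+f,c['color'][:,:,::-1]); return c
def KM(c):
    f=240/np.tan(np.radians(c['fov_y']/2)); return np.array([[f,0,c['cx']],[0,f,c['cy']],[0,0,1]])
def px(c,P): return cv2.projectPoints(np.array(P,float).reshape(-1,3),np.array(c['rvec'],float),np.array(c['tvec'],float),KM(c),None)[0].reshape(-1,2)
def ray(c,u,v,z):
    M=cv2.Rodrigues(np.array(c['rvec'],float))[0]; t=np.array(c['tvec'],float).ravel()
    o=-M.T@t; d=M.T@np.linalg.inv(KM(c))@[u,v,1]; return o+d*(z-o[2])/d[2]
E
python3 - <<'E'
from h import *
import pickle
for n in('side','top','wrist'):
    c=snap(n,n+'0.png'); pickle.dump({k:c[k] for k in c if k!='color'},open(n+'.pkl','wb')); print(n,c['fov_y'],c['cx'],c['cy'],c['rvec'],c['tvec'],c.keys())
print(get_obs()); import workcell; print([k for k in dir(workcell) if k[0]!='_'])
try: print(tcp_to_tips)
except Exception as e: print(e)
E
```

```text
side 51.57753719279087 328.1059203048486 234.68037574656023 [ 2.10842882 -0.10622404  0.0921915 ] [-0.54754426  0.14067497  1.02117923] dict_keys(['color', 'fov_y', 'cx', 'cy', 'rvec', 'tvec'])
top 46.28153850791501 314.1110041315431 236.24667577127943 [ 2.11468345 -2.17020186  0.18103036] [0.10150486 0.56639067 1.28581353] dict_keys(['color', 'fov_y', 'cx', 'cy', 'rvec', 'tvec'])
wrist 71.87312914975746 314.17011888123506 236.4210203395553 [-2.38544852  1.67122652  0.22835176] [-0.62279009 -0.03391933  0.37822017] dict_keys(['color', 'fov_y', 'cx', 'cy', 'rvec', 'tvec'])
{'clock': 0.15, 'joint_pos': array([ 1.19938545,  0.33269544, -0.06471193,  1.46074478,  0.02162679,
        1.34992477, -0.08852203]), 'joint_velocities': array([-0.00062639, -0.00256417,  0.00074766, -0.00262837, -0.00111925,
        0.00078976, -0.00131509]), 'tau': array([ 6.88651598e-04, -6.25824237e+01,  4.91683558e-02, -3.91854644e+01,
        1.63156609e-02,  7.43244309e-03,  4.53980294e-05]), 'position': array([ 0.21351596, -0.58710101,  0.24172   ]), 'ee_rot': array([ 9.84828701e-01,  1.73528498e-01, -1.27731245e-04, -5.22631626e-04]), 'ft_force': array([-0.05800934,  0.53623564, -0.14335646]), 'torque': array([ 0.012151  , -0.04913409, -0.0091148 ]), 'grasp_force': 0.0, 'grip_width': 0.9998206304271079}
['MotionError', 'camera', 'get_obs', 'hand_in', 'tcp_to_tips']
0.011
```

View pics/top0.png

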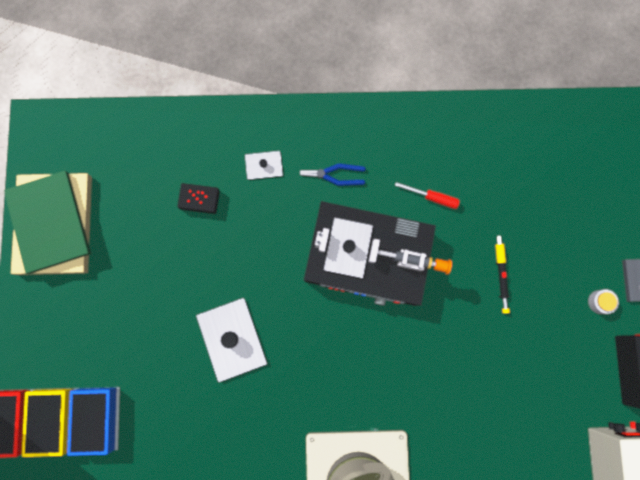

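View pics/side0.png

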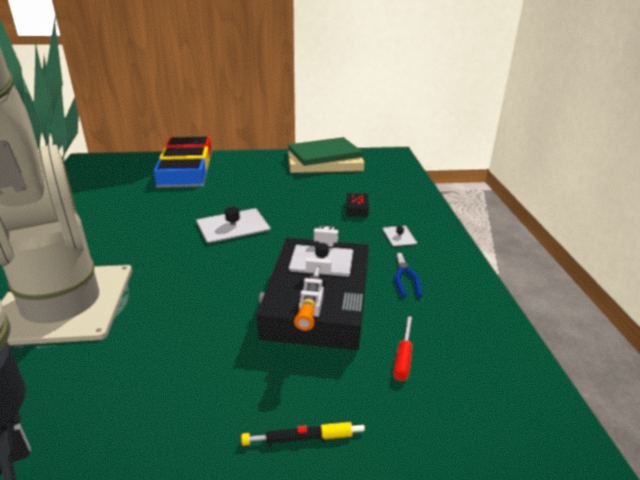

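The top view shows the cover knob at about (349,246) on the machine and the orange pull knob at about (442,266). The larger and smaller loose covers at (230,340) and (264,165) are look-alikes. Next I'll compute positions.

Run:
```python
from h import *
import pickle
c=pickle.load(open('top.pkl','rb')); s=pickle.load(open('side.pkl','rb'))
def P(n,u,v,z):
    p=ray(c,u,v,z); print(n,p.round(4),'side px',px(s,p).round(0)); return p
k=P('knob',349,246,.105); q=P('pull',443,266,.1)
d=k-q; print(np.hypot(*d[:2]), np.degrees(np.arctan2(-d[0],d[1])))
for n,u,v,z in [('c1',320,203,.07),('c2',436,226,.07),('c3',420,305,.07),('c4',306,281,.07),('pl1',333,218,.078),('pl2',374,223,.078),('pl3',365,279,.078),('pl4',325,272,.078),('led',198,198,.03),('led2',180,208,.03),('led3',216,213,.03),('led4',219,187,.03),('small',264,165,0),('dec',230,340,.03)]: P(n,u,v,z)
# side orange/knob check
im=cv2.imread('pics/top0.png'); h=cv2.cvtColor(im,cv2.COLOR_BGR2HSV)
m=cv2.inRange(h,(5,180,150),(18,255,255)); m[:,:420]=0;m[:,470:]=0; ys,xs=np.where(m); print(xs.mean(),ys.mean(),xs.min(),xs.max())
```

```text
knob [0.5349 0.0094 0.105 ] side px [[321. 247.]]
pull [ 0.4847 -0.2013  0.1   ] side px [[304. 316.]]
0.216594783080762 -13.404588860440795
c1 [0.6434 0.0712 0.07  ] side px [[366. 243.]]
c2 [ 0.5818 -0.1981  0.07  ] side px [[359. 325.]]
c3 [ 0.3998 -0.1503  0.07  ] side px [[255. 313.]]
c4 [0.4613 0.1084 0.07  ] side px [[284. 238.]]
pl1 [0.6053 0.0422 0.078 ] side px [[351. 248.]]
pl2 [ 0.5911 -0.0526  0.078 ] side px [[352. 273.]]
pl3 [ 0.4617 -0.0264  0.078 ] side px [[287. 269.]]
pl4 [0.4801 0.0645 0.078 ] side px [[293. 245.]]
led [0.672 0.365 0.03 ] side px [[356. 200.]]
led2 [0.6484 0.4082 0.03  ] side px [[346. 193.]]
led3 [0.6339 0.3214 0.03  ] side px [[345. 207.]]
led4 [0.6981 0.3143 0.03  ] side px [[369. 208.]]
small [0.7596 0.2067 0.    ] side px [[399. 237.]]
dec [0.3319 0.2886 0.03  ] side px [[232. 217.]]
443.421686746988 265.4698795180723 434 451
```

The preheater's yaw is about -13.2° and its origin about (0.534, 0.008). Knob, pull knob and case corners agree, as does the 0.2166 m spacing against 0.212 nominal. I'll rotate the tool so it closes along the preheater's x.

Call:
apply_moves([
  {"az": -7,"z": -5},
  {"az": -7},
  {"az": -7},
  {"az": -7},
  {"az": -7},
])

```text
invalid input at $.rows[0]: expected keys x, y, z, ax, ay, az, gripper
```

Call:
apply_moves([
  {"az": -7},
  {"az": -7},
  {"az": -7},
  {"az": -0.8},
  {},
])

```text
invalid input at $.rows[0]: expected keys x, y, z, ax, ay, az, gripper
```

```bash
cat >> h.py <<'E'
def to(p,yaw=-13.2):
    "shift (mm) in tool axes to TCP target p; turn needed to have tool y along yaw, tool z down"
    o=get_obs(); r=R.from_quat(o['ee_rot']); y=np.radians(yaw)
    Y=np.array([np.cos(y),np.sin(y),0]); Z=np.array([0,0,-1.]); T=R.from_matrix(np.c_[np.cross(Y,Z),Y,Z])
    print('t',round(o['clock'],2),'pos',o['position'].round(4),'shift',(r.inv().apply(np.array(p)-o['position'])*1000).round(1),'turn',(r.inv()*T).as_rotvec(degrees=True).round(2),'F',o['ft_force'].round(1),'w',round(float(o['grip_width']),3),'g',round(float(o['grasp_force']),1),'j',o['joint_pos'].round(2))
E
python3 -c "
from h import *
to([.534,.0085,.22])"
```

```text
t 0.15 pos [ 0.2135 -0.5871  0.2417] shift [ 504.8 -450.2   22.2] turn [-6.000e-02 -3.000e-02 -5.681e+01] F [-0.1  0.5 -0.1] w 1.0 g 0.0 j [ 1.2   0.33 -0.06  1.46  0.02  1.35 -0.09]
```

Call:
apply_moves([
  {"x": 27,"y": -24,"z": 0,"ax": 0,"ay": 0,"az": 0,"gripper": 0},
  {"x": 27,"y": -24,"z": 0,"ax": 0,"ay": 0,"az": 0,"gripper": 0},
  {"x": 27,"y": -24,"z": 0,"ax": 0,"ay": 0,"az": 0,"gripper": 0},
  {"x": 27,"y": -24,"z": 0,"ax": 0,"ay": 0,"az": 0,"gripper": 0},
  {"x": 27,"y": -24,"z": 0,"ax": 0,"ay": 0,"az": 0,"gripper": 0},
])

```text
clock: 0.57
position: [0.2999, -0.4267, 0.2421]
ee_rot: [0.985, 0.173, -0.0, -0.0]
ft_force: [1.0, -0.6, 0.4]
grip_width: 1.005
grasp_force: 0.0
```

Call:
apply_moves([
  {"x": 27,"y": -24,"z": 0,"ax": 0,"ay": 0,"az": 0,"gripper": 0},
  {"x": 27,"y": -24,"z": 0,"ax": 0,"ay": 0,"az": 0,"gripper": 0},
  {"x": 27,"y": -24,"z": 0,"ax": 0,"ay": 0,"az": 0,"gripper": 0},
  {"x": 27,"y": -24,"z": 0,"ax": 0,"ay": 0,"az": 0,"gripper": 0},
  {"x": 27,"y": -24,"z": 0,"ax": 0,"ay": 0,"az": 0,"gripper": 0},
])

```text
clock: 0.98
position: [0.3857, -0.2678, 0.2423]
ee_rot: [0.985, 0.173, -0.0, 0.0]
ft_force: [0.1, -1.0, 0.7]
grip_width: 0.997
grasp_force: 0.0
```

Call:
apply_moves([
  {"x": 0,"y": 0,"z": 0,"ax": 0,"ay": 0,"az": -7,"gripper": 0},
  {"x": 0,"y": 0,"z": 0,"ax": 0,"ay": 0,"az": -7,"gripper": 0},
  {"x": 0,"y": 0,"z": 0,"ax": 0,"ay": 0,"az": -7,"gripper": 0},
  {"x": 0,"y": 0,"z": 0,"ax": 0,"ay": 0,"az": -7,"gripper": 0},
  {"x": 0,"y": 0,"z": 0,"ax": 0,"ay": 0,"az": -7,"gripper": 0},
])

```text
clock: 1.4
position: [0.3852, -0.2694, 0.2422]
ee_rot: [0.886, 0.464, -0.0, -0.0]
ft_force: [-1.1, -0.2, -1.1]
grip_width: 1.0
grasp_force: 0.0
```

Call:
apply_moves([
  {"x": 0,"y": 0,"z": 0,"ax": 0,"ay": 0,"az": -7,"gripper": 0},
  {"x": 0,"y": 0,"z": 0,"ax": 0,"ay": 0,"az": -7,"gripper": 0},
  {"x": 0,"y": 0,"z": 0,"ax": 0,"ay": 0,"az": -7,"gripper": 0},
  {"x": 0,"y": 0,"z": 0,"ax": 0,"ay": 0,"az": -0.8,"gripper": 0},
  {"x": 0,"y": 0,"z": 0,"ax": 0,"ay": 0,"az": 0,"gripper": 0},
])

```text
clock: 1.82
position: [0.3853, -0.2695, 0.2422]
ee_rot: [0.785, 0.62, -0.0, -0.0]
ft_force: [-0.5, 0.8, 1.5]
grip_width: 1.0
grasp_force: 0.0
```

```bash
python3 -c "
from h import *
to([.534,.0085,.22])"
```

```text
t 1.82 pos [ 0.3853 -0.2695  0.2422] shift [304.9  80.5  22.2] turn [-0.01  0.   -0.16] F [-0.5  0.8  1.5] w 1.0 g 0.0 j [ 0.86  0.01 -0.35  1.84  0.    1.3   0.28]
```

Call:
apply_moves([
  {"x": 34,"y": 9,"z": 0,"ax": 0,"ay": 0,"az": 0,"gripper": 0},
  {"x": 34,"y": 9,"z": 0,"ax": 0,"ay": 0,"az": 0,"gripper": 0},
  {"x": 34,"y": 9,"z": 0,"ax": 0,"ay": 0,"az": 0,"gripper": 0},
  {"x": 34,"y": 9,"z": 0,"ax": 0,"ay": 0,"az": 0,"gripper": 0},
  {"x": 34,"y": 9,"z": 0,"ax": 0,"ay": 0,"az": 0,"gripper": 0},
])

```text
clock: 2.23
position: [0.4685, -0.1128, 0.2424]
ee_rot: [0.785, 0.619, 0.0, 0.0]
ft_force: [0.7, -0.3, -0.1]
grip_width: 1.0
grasp_force: 0.0
```

Call:
apply_moves([
  {"x": 34,"y": 9,"z": 5,"ax": 0,"ay": 0,"az": 0,"gripper": 0},
  {"x": 34,"y": 9,"z": 5,"ax": 0,"ay": 0,"az": 0,"gripper": 0},
  {"x": 34,"y": 9,"z": 5,"ax": 0,"ay": 0,"az": 0,"gripper": 0},
  {"x": 33,"y": 8,"z": 5,"ax": 0,"ay": 0,"az": 0,"gripper": 0},
  {"x": 0,"y": 0,"z": 0,"ax": 0,"ay": 0,"az": 0,"gripper": 0},
])

```text
clock: 2.65
position: [0.5339, 0.0163, 0.2214]
ee_rot: [0.783, 0.622, 0.001, -0.001]
ft_force: [-1.0, 0.6, -1.0]
grip_width: 1.002
grasp_force: 0.0
```

```bash
python3 -c "
from h import *
c=snap('wrist','w1.png');to([.534,.0085,.22])
print(px(c,[[.534,.0085,.11],[.534,.0085,.078],[.6056,.0381,.078]]))
import pickle; del c['color'];pickle.dump(c,open('w1.pkl','wb'))"
```

```text
t 2.7 pos [0.5333 0.013  0.2216] shift [-4.2  1.7  1.6] turn [-0.08 -0.1   0.08] F [0.6 0.1 0.6] w 0.997 g 0.0 j [ 0.47  0.2  -0.65  1.7   0.12  1.28 -0.43]
[[317.38269587 248.72649535]
 [317.0730491  237.61358933]
 [393.61418287 185.08889159]]
```

View pics/w1.png

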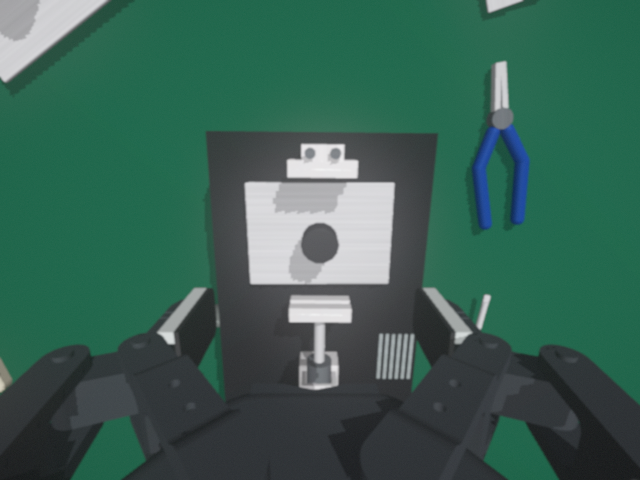

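The wrist view shows the cover square to the gripper and the knob top centred at about (320,242).

```bash
python3 -c "
from h import *
import pickle
c=pickle.load(open('w1.pkl','rb'));p=ray(c,320,242,.108);print(p)
for q in [(246,182),(394,182),(389,284),(250,284)]: print(ray(c,*q,.078).round(4))
to([p[0],p[1],.094])"
```

```text
[0.53705111 0.01271881 0.108     ]
[0.4876 0.068  0.078 ]
[0.6063 0.0405 0.078 ]
[ 0.5871 -0.048   0.078 ]
[ 0.4658 -0.02    0.078 ]
t 2.7 pos [0.5333 0.013  0.2216] shift [  0.3   3.9 127.6] turn [-0.08 -0.1   0.08] F [0.6 0.1 0.6] w 0.997 g 0.0 j [ 0.47  0.2  -0.65  1.7   0.12  1.28 -0.43]
```

Call:
apply_moves([
  {"x": 0,"y": 3,"z": 20,"ax": 0,"ay": 0,"az": 0,"gripper": 0},
  {"x": 0,"y": 0,"z": 30,"ax": 0,"ay": 0,"az": 0,"gripper": 0},
  {"x": 0,"y": 0,"z": 30,"ax": 0,"ay": 0,"az": 0,"gripper": 0},
  {"x": 0,"y": 0,"z": 20,"ax": 0,"ay": 0,"az": 0,"gripper": 0},
  {"x": 0,"y": 0,"z": 0,"ax": 0,"ay": 0,"az": 0,"gripper": 0},
])

```text
clock: 3.12
position: [0.5331, 0.0069, 0.1183]
ee_rot: [0.785, 0.619, -0.003, -0.002]
ft_force: [-0.7, -0.2, 0.7]
grip_width: 1.001
grasp_force: 0.0
```

```bash
python3 -c "
from h import *
to([.537,.0115,.094])"
```

```text
t 3.12 pos [0.5331 0.0069 0.1183] shift [ 5.4  2.8 24.3] turn [-0.37  0.1  -0.26] F [-0.7 -0.2  0.7] w 1.001 g 0.0 j [ 0.45  0.31 -0.63  1.82  0.2   1.09 -0.49]
```

Call:
apply_moves([
  {"x": 4,"y": 2,"z": 8,"ax": 0,"ay": 0,"az": 0,"gripper": 0},
  {"x": 0,"y": 0,"z": 8,"ax": 0,"ay": 0,"az": 0,"gripper": 0},
  {"x": 0,"y": 0,"z": 6,"ax": 0,"ay": 0,"az": 0,"gripper": 0},
  {"x": 0,"y": 0,"z": 0,"ax": 0,"ay": 0,"az": 0,"gripper": 0},
  {"x": 0,"y": 0,"z": 0,"ax": 0,"ay": 0,"az": 0,"gripper": 0},
])

```text
clock: 3.53
position: [0.5389, 0.0117, 0.1006]
ee_rot: [0.784, 0.621, 0.0, 0.0]
ft_force: [0.7, 0.3, 0.8]
grip_width: 0.994
grasp_force: 0.0
```

Call:
apply_moves([
  {"x": 0,"y": 0,"z": 0,"ax": 0,"ay": 0,"az": 0,"gripper": 1},
  {"x": 0,"y": 0,"z": 0,"ax": 0,"ay": 0,"az": 0,"gripper": 1},
  {"x": 0,"y": 0,"z": 0,"ax": 0,"ay": 0,"az": 0,"gripper": 1},
  {"x": 0,"y": 0,"z": 0,"ax": 0,"ay": 0,"az": 0,"gripper": 1},
  {"x": 0,"y": 0,"z": 0,"ax": 0,"ay": 0,"az": 0,"gripper": 1},
], newtons=40)

```text
clock: 3.95
position: [0.5389, 0.0118, 0.1007]
ee_rot: [0.784, 0.621, 0.0, 0.0]
ft_force: [-1.4, -1.3, 4.0]
grip_width: 0.335
grasp_force: 39.2
```

Call:
apply_moves([
  {"x": 0,"y": 0,"z": 0,"ax": 0,"ay": 0,"az": 0,"gripper": 1},
  {"x": 0,"y": 0,"z": 0,"ax": 0,"ay": 0,"az": 0,"gripper": 1},
  {"x": 0,"y": 0,"z": 0,"ax": 0,"ay": 0,"az": 0,"gripper": 1},
  {"x": 0,"y": 0,"z": 0,"ax": 0,"ay": 0,"az": 0,"gripper": 1},
  {"x": 0,"y": 0,"z": 0,"ax": 0,"ay": 0,"az": 0,"gripper": 1},
])

```text
clock: 4.37
position: [0.5389, 0.0118, 0.1007]
ee_rot: [0.784, 0.621, 0.0, 0.0]
ft_force: [-1.4, -0.1, 5.8]
grip_width: 0.336
grasp_force: 39.4
```

```bash
python3 -c "
from h import *
to([.537,.0115,.094])"
```

```text
t 4.37 pos [0.5389 0.0118 0.1007] shift [-0.7 -1.8  6.7] turn [ 0.02  0.01 -0.02] F [-1.4 -0.1  5.8] w 0.336 g 39.4 j [ 0.43  0.34 -0.62  1.82  0.22  1.05 -0.51]
```

Call:
apply_moves([
  {"x": 0,"y": 0,"z": -6,"ax": 0,"ay": 0,"az": 0,"gripper": 1},
  {"x": 0,"y": 0,"z": -12,"ax": 0,"ay": 0,"az": 0,"gripper": 1},
  {"x": 0,"y": 0,"z": -22,"ax": 0,"ay": 0,"az": 0,"gripper": 1},
  {"x": 0,"y": 0,"z": -25,"ax": 0,"ay": 0,"az": 0,"gripper": 1},
  {"x": 0,"y": 0,"z": -25,"ax": 0,"ay": 0,"az": 0,"gripper": 1},
])

```text
clock: 4.78
position: [0.5383, 0.012, 0.1918]
ee_rot: [0.784, 0.621, -0.0, -0.0]
ft_force: [0.7, 0.0, -2.2]
grip_width: 0.335
grasp_force: 39.9
```

Call:
apply_moves([
  {"x": 0,"y": 0,"z": -10,"ax": 0,"ay": 0,"az": 0,"gripper": 1},
  {"x": 10,"y": 0,"z": 0,"ax": 0,"ay": 0,"az": 0,"gripper": 1},
  {"x": 20,"y": 0,"z": 0,"ax": 0,"ay": 0,"az": 0,"gripper": 1},
  {"x": 20,"y": 0,"z": 0,"ax": 0,"ay": 0,"az": 0,"gripper": 1},
  {"x": 20,"y": 0,"z": 0,"ax": 0,"ay": 0,"az": 0,"gripper": 1},
])

```text
clock: 5.2
position: [0.5542, 0.0813, 0.1987]
ee_rot: [0.784, 0.621, -0.001, -0.001]
ft_force: [-0.3, 0.5, -2.9]
grip_width: 0.332
grasp_force: 40.1
```

```bash
python3 -c "
from h import *
c=snap('side','s2.png');to([.579,.190,.15])"
```

```text
t 5.25 pos [0.5543 0.0863 0.1989] shift [106.5   1.   49.2] turn [-0.11 -0.14  0.25] F [-1.9  3.9 -2.7] w 0.337 g 40.0 j [ 0.34  0.29 -0.68  1.66  0.19  1.25 -0.6 ]
```

View pics/s2.png

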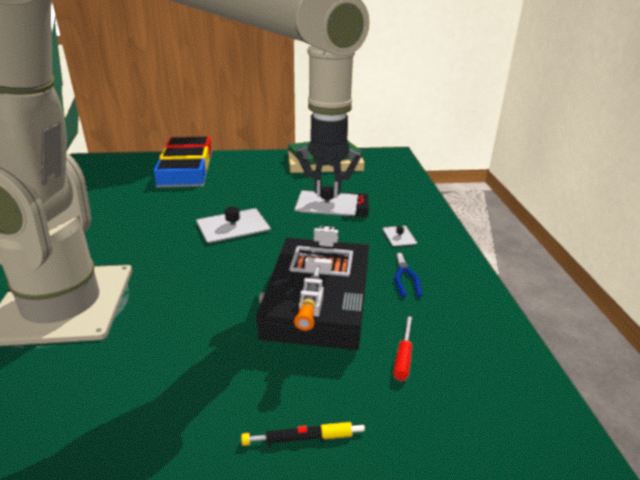

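The cover is held level and clear of the machine, with the ribs showing in the open well. I'll carry it to the free bench area.

Call:
apply_moves([
  {"x": 25,"y": 0,"z": 0,"ax": 0,"ay": 0,"az": 0,"gripper": 1},
  {"x": 25,"y": 0,"z": 0,"ax": 0,"ay": 0,"az": 0,"gripper": 1},
  {"x": 25,"y": 0,"z": 0,"ax": 0,"ay": 0,"az": 0,"gripper": 1},
  {"x": 20,"y": 0,"z": 0,"ax": 0,"ay": 0,"az": 0,"gripper": 1},
  {"x": 8,"y": 0,"z": 0,"ax": 0,"ay": 0,"az": 0,"gripper": 1},
])

```text
clock: 5.67
position: [0.5772, 0.1844, 0.1986]
ee_rot: [0.783, 0.623, -0.0, -0.001]
ft_force: [-0.4, 0.5, -3.8]
grip_width: 0.334
grasp_force: 40.1
```

Call:
apply_moves([
  {"x": 0,"y": 0,"z": 10,"ax": 0,"ay": 0,"az": 0,"gripper": 1},
  {"x": 0,"y": 0,"z": 20,"ax": 0,"ay": 0,"az": 0,"gripper": 1},
  {"x": 0,"y": 0,"z": 25,"ax": 0,"ay": 0,"az": 0,"gripper": 1},
  {"x": 0,"y": 0,"z": 25,"ax": 0,"ay": 0,"az": 0,"gripper": 1},
  {"x": 0,"y": 0,"z": 20,"ax": 0,"ay": 0,"az": 0,"gripper": 1},
])

```text
clock: 6.08
position: [0.5771, 0.1781, 0.0968]
ee_rot: [0.784, 0.621, -0.002, -0.0]
ft_force: [0.8, 0.2, -2.6]
grip_width: 0.333
grasp_force: 40.1
```

Call:
apply_moves([
  {"x": 0,"y": 0,"z": 20,"ax": 0,"ay": 0,"az": 0,"gripper": 1},
  {"x": 0,"y": 0,"z": 15,"ax": 0,"ay": 0,"az": 0,"gripper": 1},
  {"x": 0,"y": 0,"z": 10,"ax": 0,"ay": 0,"az": 0,"gripper": 1},
  {"x": 0,"y": 0,"z": 6,"ax": 0,"ay": 0,"az": 0,"gripper": 1},
  {"x": 0,"y": 0,"z": 0,"ax": 0,"ay": 0,"az": 0,"gripper": 1},
])

```text
clock: 6.5
position: [0.5775, 0.1792, 0.0477]
ee_rot: [0.784, 0.621, -0.001, -0.0]
ft_force: [1.2, -0.2, -3.1]
grip_width: 0.332
grasp_force: 40.1
```

```bash
python3 -c "
from h import *
to([.579,.190,.032])"
```

```text
t 6.5 pos [0.5775 0.1792 0.0477] shift [10.9 -1.  15.6] turn [-0.11  0.08 -0.05] F [ 1.2 -0.2 -3.1] w 0.332 g 40.1 j [ 0.12  0.55 -0.64  1.68  0.37  1.03 -0.87]
```

Call:
apply_moves([
  {"x": 0,"y": 0,"z": 5,"ax": 0,"ay": 0,"az": 0,"gripper": 1},
  {"x": 0,"y": 0,"z": 4,"ax": 0,"ay": 0,"az": 0,"gripper": 1},
  {"x": 0,"y": 0,"z": 3,"ax": 0,"ay": 0,"az": 0,"gripper": 1},
  {"x": 0,"y": 0,"z": 1,"ax": 0,"ay": 0,"az": 0,"gripper": 1},
  {"x": 0,"y": 0,"z": 0,"ax": 0,"ay": 0,"az": 0,"gripper": 1},
])

```text
clock: 6.92
position: [0.5783, 0.1802, 0.0362]
ee_rot: [0.784, 0.621, -0.0, 0.0]
ft_force: [-0.7, -1.2, -2.5]
grip_width: 0.335
grasp_force: 40.1
```

Call:
apply_moves([
  {"x": 0,"y": 0,"z": 1,"ax": 0,"ay": 0,"az": 0,"gripper": 1},
  {"x": 0,"y": 0,"z": 1,"ax": 0,"ay": 0,"az": 0,"gripper": 1},
  {"x": 0,"y": 0,"z": 0,"ax": 0,"ay": 0,"az": 0,"gripper": 1},
  {"x": 0,"y": 0,"z": 0,"ax": 0,"ay": 0,"az": 0,"gripper": 1},
  {"x": 0,"y": 0,"z": 0,"ax": 0,"ay": 0,"az": 0,"gripper": 1},
])

```text
clock: 7.33
position: [0.5783, 0.1802, 0.0344]
ee_rot: [0.784, 0.621, 0.0, 0.0]
ft_force: [-0.6, 0.3, -3.0]
grip_width: 0.33
grasp_force: 40.1
```

Call:
apply_moves([
  {"x": 0,"y": 0,"z": 1,"ax": 0,"ay": 0,"az": 0,"gripper": 1},
  {"x": 0,"y": 0,"z": 1,"ax": 0,"ay": 0,"az": 0,"gripper": 1},
  {"x": 0,"y": 0,"z": 0.5,"ax": 0,"ay": 0,"az": 0,"gripper": 1},
  {"x": 0,"y": 0,"z": 0,"ax": 0,"ay": 0,"az": 0,"gripper": 1},
  {"x": 0,"y": 0,"z": 0,"ax": 0,"ay": 0,"az": 0,"gripper": 1},
])

```text
clock: 7.75
position: [0.5783, 0.1802, 0.0318]
ee_rot: [0.784, 0.621, -0.0, 0.0]
ft_force: [0.1, -0.3, -1.2]
grip_width: 0.334
grasp_force: 40.4
```

Call:
apply_moves([
  {"x": 0,"y": 0,"z": 0.5,"ax": 0,"ay": 0,"az": 0,"gripper": 1},
  {"x": 0,"y": 0,"z": 0,"ax": 0,"ay": 0,"az": 0,"gripper": 1},
  {"x": 0,"y": 0,"z": 0,"ax": 0,"ay": 0,"az": 0,"gripper": 1},
])

```text
clock: 8.0
position: [0.5783, 0.1802, 0.0317]
ee_rot: [0.784, 0.621, -0.0, 0.0]
ft_force: [-3.8, -1.5, 5.4]
grip_width: 0.333
grasp_force: 40.8
```

Call:
apply_moves([
  {"x": 0,"y": 0,"z": 0,"ax": 0,"ay": 0,"az": 0,"gripper": 0.5},
  {"x": 0,"y": 0,"z": 0,"ax": 0,"ay": 0,"az": 0,"gripper": 0.3},
  {"x": 0,"y": 0,"z": 0,"ax": 0,"ay": 0,"az": 0,"gripper": 0},
  {"x": 0,"y": 0,"z": 0,"ax": 0,"ay": 0,"az": 0,"gripper": 0},
  {"x": 0,"y": 0,"z": 0,"ax": 0,"ay": 0,"az": 0,"gripper": 0},
])

```text
clock: 8.42
position: [0.5783, 0.1803, 0.0313]
ee_rot: [0.784, 0.621, 0.0, 0.0]
ft_force: [0.1, 0.9, 0.0]
grip_width: 0.998
grasp_force: 0.0
```

Call:
apply_moves([
  {"x": 0,"y": 0,"z": -10,"ax": 0,"ay": 0,"az": 0,"gripper": 0},
  {"x": 0,"y": 0,"z": -30,"ax": 0,"ay": 0,"az": 0,"gripper": 0},
  {"x": 0,"y": 0,"z": -40,"ax": 0,"ay": 0,"az": 0,"gripper": 0},
  {"x": 0,"y": 0,"z": -40,"ax": 0,"ay": 0,"az": 0,"gripper": 0},
  {"x": 0,"y": 0,"z": -40,"ax": 0,"ay": 0,"az": 0,"gripper": 0},
])

```text
clock: 8.83
position: [0.5778, 0.1804, 0.1939]
ee_rot: [0.784, 0.621, 0.0, -0.0]
ft_force: [0.9, 0.7, -0.6]
grip_width: 1.003
grasp_force: 0.0
```

```bash
python3 -c "
from h import *
O=np.array([.5367,.0105,0]);p=O+.212*np.array([-.228,-.974,0])
to([p[0],p[1],.2])"
```

```text
t 8.83 pos [0.5778 0.1804 0.1939] shift [-386.9   -1.3   -6.2] turn [ 0.01 -0.02  0.02] F [ 0.9  0.7 -0.6] w 1.003 g 0.0 j [ 0.17  0.4  -0.7   1.55  0.27  1.28 -0.8 ]
```

Call:
apply_moves([
  {"x": -38,"y": 0,"z": -5,"ax": 0,"ay": 0,"az": 0,"gripper": 0},
  {"x": -38,"y": 0,"z": -5,"ax": 0,"ay": 0,"az": 0,"gripper": 0},
  {"x": -38,"y": 0,"z": 0,"ax": 0,"ay": 0,"az": 0,"gripper": 0},
  {"x": -38,"y": 0,"z": 0,"ax": 0,"ay": 0,"az": 0,"gripper": 0},
  {"x": -38,"y": 0,"z": 0,"ax": 0,"ay": 0,"az": 0,"gripper": 0},
])

```text
clock: 9.25
position: [0.5342, -0.0062, 0.2023]
ee_rot: [0.784, 0.621, 0.0, 0.001]
ft_force: [1.1, 0.5, 0.5]
grip_width: 0.998
grasp_force: 0.0
```

Call:
apply_moves([
  {"x": -38,"y": 0,"z": 0,"ax": 0,"ay": 0,"az": 0,"gripper": 0},
  {"x": -38,"y": 0,"z": 0,"ax": 0,"ay": 0,"az": 0,"gripper": 0},
  {"x": -38,"y": 0,"z": 0,"ax": 0,"ay": 0,"az": 0,"gripper": 0},
  {"x": -38,"y": 0,"z": 0,"ax": 0,"ay": 0,"az": 0,"gripper": 0},
  {"x": -38,"y": 0,"z": 0,"ax": 0,"ay": 0,"az": 0,"gripper": 0},
])

```text
clock: 9.67
position: [0.4908, -0.1912, 0.2024]
ee_rot: [0.784, 0.621, 0.0, 0.001]
ft_force: [1.2, 0.2, 1.2]
grip_width: 0.999
grasp_force: 0.0
```

Call:
apply_moves([
  {"x": -5,"y": 0,"z": 0,"ax": 0,"ay": 0,"az": 0,"gripper": 0},
  {"x": 0,"y": 0,"z": 0,"ax": 0,"ay": 0,"az": 0,"gripper": 0},
  {"x": 0,"y": 0,"z": 0,"ax": 0,"ay": 0,"az": 0,"gripper": 0},
])

```text
clock: 9.92
position: [0.4905, -0.1939, 0.2019]
ee_rot: [0.784, 0.621, 0.0, 0.0]
ft_force: [0.5, 0.5, 0.2]
grip_width: 0.998
grasp_force: 0.0
```

```bash
python3 -c "
from h import *
c=snap('wrist','w3.png');O=np.array([.5367,.0105,.1]);p=O+.212*np.array([-.228,-.974,0])
to([p[0],p[1],.2]);print(px(c,p),px(c,p+[0,0,.013]))
import pickle; del c['color'];pickle.dump(c,open('w3.pkl','wb'))"
```

```text
t 9.97 pos [ 0.4908 -0.1931  0.2018] shift [-3.4 -1.7  1.8] turn [ 0.04 -0.03  0.08] F [ 0.8 -0.5  0.3] w 0.997 g 0.0 j [ 0.76  0.18 -0.52  1.75  0.1   1.23 -0.02]
[[312.61790097 245.69407982]] [[312.54602527 251.15251021]]
```

View pics/w3.png

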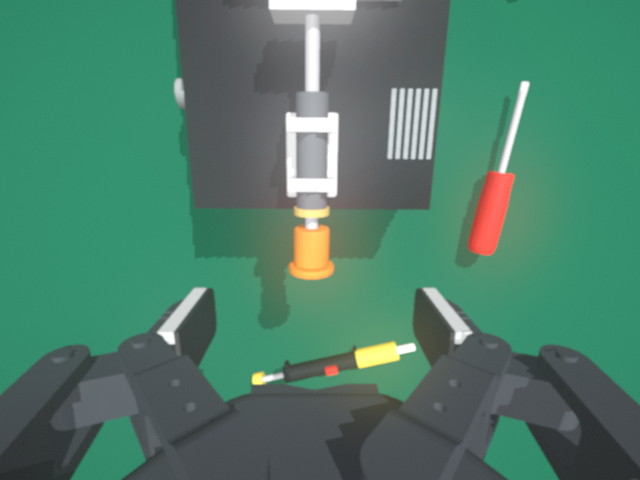

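The wrist view shows the orange grip centred near (312,247), within 2–3 mm of the prediction, so I'll descend and grip.

Call:
apply_moves([
  {"x": -1.5,"y": -1.5,"z": 20,"ax": 0,"ay": 0,"az": 0,"gripper": 0},
  {"x": 0,"y": 0,"z": 30,"ax": 0,"ay": 0,"az": 0,"gripper": 0},
  {"x": 0,"y": 0,"z": 30,"ax": 0,"ay": 0,"az": 0,"gripper": 0},
  {"x": 0,"y": 0,"z": 18,"ax": 0,"ay": 0,"az": 0,"gripper": 0},
  {"x": 0,"y": 0,"z": 9,"ax": 0,"ay": 0,"az": 0,"gripper": 0},
])

```text
clock: 10.38
position: [0.4878, -0.1932, 0.092]
ee_rot: [0.783, 0.622, -0.0, -0.002]
ft_force: [-0.2, 0.1, 0.7]
grip_width: 1.0
grasp_force: 0.0
```

Call:
apply_moves([
  {"x": 0,"y": 0,"z": 0,"ax": 0,"ay": 0,"az": 0,"gripper": 0},
  {"x": 0,"y": 0,"z": 0,"ax": 0,"ay": 0,"az": 0,"gripper": 0},
  {"x": 0,"y": 0,"z": 0,"ax": 0,"ay": 0,"az": 0,"gripper": 0},
])

```text
clock: 10.63
position: [0.4896, -0.1954, 0.0959]
ee_rot: [0.784, 0.621, 0.001, 0.001]
ft_force: [0.6, 0.5, -0.7]
grip_width: 0.999
grasp_force: 0.0
```

```bash
python3 -c "
from h import *
c=snap('wrist','w4.png');O=np.array([.5367,.0105,.1]);p=O+.212*np.array([-.228,-.974,0])
to([p[0],p[1],.093])"
```

```text
t 10.68 pos [ 0.4896 -0.1956  0.0959] shift [-0.6 -1.1  2.9] turn [0.14 0.03 0.01] F [-0.   0.1  0.4] w 0.998 g 0.0 j [ 0.74  0.3  -0.5   1.87  0.17  1.02 -0.07]
```

View pics/w4.png

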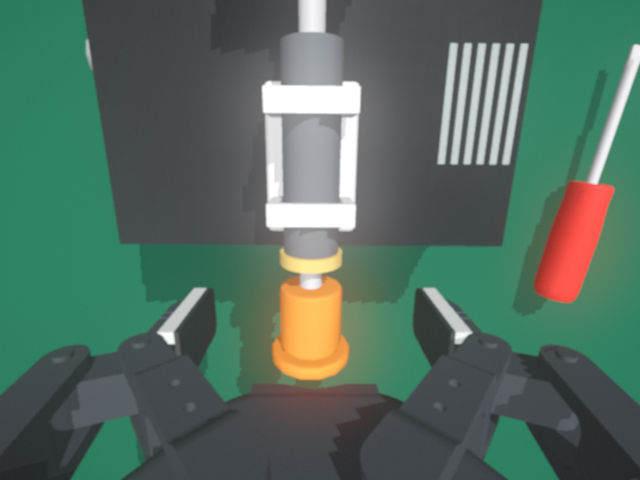

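The pads straddle the orange grip, inboard of the flange (grip rows 280–340), so I'll close.

Call:
apply_moves([
  {"x": 0,"y": -1,"z": 2,"ax": 0,"ay": 0,"az": 0,"gripper": 1},
  {"x": 0,"y": 0,"z": 0,"ax": 0,"ay": 0,"az": 0,"gripper": 1},
  {"x": 0,"y": 0,"z": 0,"ax": 0,"ay": 0,"az": 0,"gripper": 1},
  {"x": 0,"y": 0,"z": 0,"ax": 0,"ay": 0,"az": 0,"gripper": 1},
  {"x": 0,"y": 0,"z": 0,"ax": 0,"ay": 0,"az": 0,"gripper": 1},
], newtons=60)

```text
clock: 11.1
position: [0.4877, -0.1956, 0.0925]
ee_rot: [0.784, 0.621, 0.0, 0.0]
ft_force: [10.9, -2.8, 2.0]
grip_width: 0.297
grasp_force: 9.1
```

Call:
apply_moves([
  {"x": 0,"y": 0,"z": 0,"ax": 0,"ay": 0,"az": 0,"gripper": 1},
  {"x": 0,"y": 0,"z": 0,"ax": 0,"ay": 0,"az": 0,"gripper": 1},
  {"x": 0,"y": 0,"z": 0,"ax": 0,"ay": 0,"az": 0,"gripper": 1},
])

```text
clock: 11.35
position: [0.4879, -0.1956, 0.0927]
ee_rot: [0.784, 0.621, 0.0, 0.0]
ft_force: [0.8, 0.7, 3.0]
grip_width: 0.284
grasp_force: 58.7
```

Call:
apply_moves([
  {"x": -2,"y": 0,"z": 0,"ax": 0,"ay": 0,"az": 0,"gripper": 1},
  {"x": -3,"y": 0,"z": 0,"ax": 0,"ay": 0,"az": 0,"gripper": 1},
  {"x": -3,"y": 0,"z": 0,"ax": 0,"ay": 0,"az": 0,"gripper": 1},
  {"x": -2,"y": 0,"z": 0,"ax": 0,"ay": 0,"az": 0,"gripper": 1},
  {"x": 0,"y": 0,"z": 0,"ax": 0,"ay": 0,"az": 0,"gripper": 1},
])

```text
clock: 11.77
position: [0.4858, -0.2046, 0.0927]
ee_rot: [0.784, 0.621, 0.001, -0.0]
ft_force: [2.0, 5.4, 6.0]
grip_width: 0.285
grasp_force: 58.9
```

```bash
python3 -c "
from h import *
O=np.array([.4896,-.1956,.0939]);p=O+.034*np.array([-.228,-.974,0])
to(p)"
```

```text
t 11.77 pos [ 0.4858 -0.2046  0.0927] shift [-24.4   1.7  -1.2] turn [ 0.05 -0.06  0.02] F [2.  5.4 6. ] w 0.285 g 58.9 j [ 0.75  0.3  -0.5   1.87  0.17  1.01 -0.05]
```

Drawn about 9 mm with a 5.5 N pull, which fits the spring. I'll draw 23 mm more.

Call:
apply_moves([
  {"x": -2,"y": 0,"z": 0,"ax": 0,"ay": 0,"az": 0,"gripper": 1},
  {"x": -3,"y": 0,"z": 0,"ax": 0,"ay": 0,"az": 0,"gripper": 1},
  {"x": -3,"y": 0,"z": 0,"ax": 0,"ay": 0,"az": 0,"gripper": 1},
  {"x": -3,"y": 0,"z": 0,"ax": 0,"ay": 0,"az": 0,"gripper": 1},
  {"x": -2,"y": 0,"z": 0,"ax": 0,"ay": 0,"az": 0,"gripper": 1},
])

```text
clock: 12.18
position: [0.4829, -0.2164, 0.0926]
ee_rot: [0.783, 0.622, 0.001, -0.0]
ft_force: [1.9, 7.5, 6.3]
grip_width: 0.287
grasp_force: 59.1
```

Call:
apply_moves([
  {"x": -3,"y": 0,"z": 0,"ax": 0,"ay": 0,"az": 0,"gripper": 1},
  {"x": -3,"y": 0,"z": 0,"ax": 0,"ay": 0,"az": 0,"gripper": 1},
  {"x": -3,"y": 0,"z": 0,"ax": 0,"ay": 0,"az": 0,"gripper": 1},
  {"x": -1,"y": 0,"z": 0,"ax": 0,"ay": 0,"az": 0,"gripper": 1},
  {"x": 0,"y": 0,"z": 0,"ax": 0,"ay": 0,"az": 0,"gripper": 1},
])

```text
clock: 12.6
position: [0.4806, -0.2258, 0.0926]
ee_rot: [0.783, 0.622, 0.001, -0.001]
ft_force: [1.1, 8.9, 7.0]
grip_width: 0.283
grasp_force: 59.1
```

Call:
apply_moves([
  {"x": 0,"y": 0,"z": 0,"ax": 0,"ay": 0,"az": 0,"gripper": 1},
  {"x": 0,"y": 0,"z": 0,"ax": 0,"ay": 0,"az": 0,"gripper": 1},
])

```text
clock: 12.77
position: [0.4807, -0.2256, 0.0926]
ee_rot: [0.783, 0.622, 0.001, -0.001]
ft_force: [1.3, 9.1, 6.3]
grip_width: 0.284
grasp_force: 59.1
```

```bash
python3 -c "
from h import *
c=snap('wrist','w5.png');O=np.array([.4879,-.1956,.0927]);p=O+.034*np.array([-.228,-.974,0])
to(p); cv2.imwrite('pics/w5c.png',cv2.resize(c['color'][160:400,200:430,::-1],None,fx=2.5,fy=2.5,interpolation=cv2.INTER_CUBIC))"
```

```text
t 12.82 pos [ 0.4807 -0.2256  0.0926] shift [-3.2  0.2 -0.1] turn [ 0.02 -0.13  0.08] F [1.1 8.6 6.7] w 0.285 g 59.1 j [ 0.78  0.31 -0.48  1.86  0.16  1.02 -0.  ]
```

View pics/w5c.png

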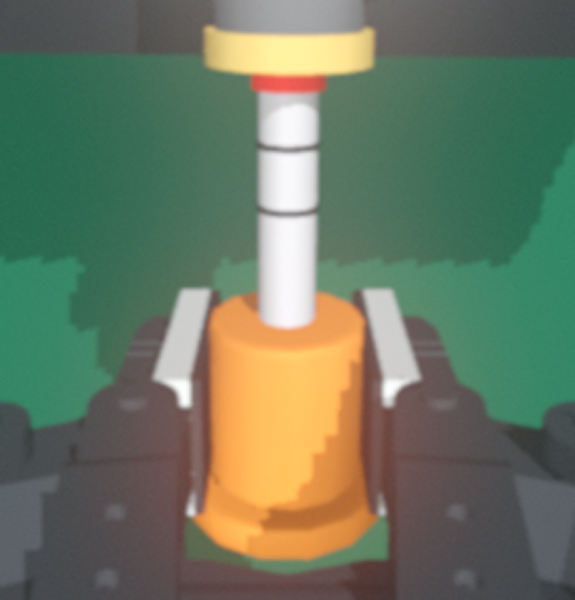

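The red band is showing but only partly out, consistent with about 31 mm. I'll draw roughly 3.5 mm more.

Call:
apply_moves([
  {"x": -1,"y": 0,"z": 0,"ax": 0,"ay": 0,"az": 0,"gripper": 1},
  {"x": -1.5,"y": 0,"z": 0,"ax": 0,"ay": 0,"az": 0,"gripper": 1},
  {"x": -1,"y": 0,"z": 0,"ax": 0,"ay": 0,"az": 0,"gripper": 1},
  {"x": 0,"y": 0,"z": 0,"ax": 0,"ay": 0,"az": 0,"gripper": 1},
  {"x": 0,"y": 0,"z": 0,"ax": 0,"ay": 0,"az": 0,"gripper": 1},
])

```text
clock: 13.23
position: [0.4799, -0.2288, 0.0926]
ee_rot: [0.783, 0.622, 0.001, -0.001]
ft_force: [1.2, 8.6, 6.9]
grip_width: 0.284
grasp_force: 59.2
```

Call:
apply_moves([
  {"x": 0,"y": 0,"z": 0,"ax": 0,"ay": 0,"az": 0,"gripper": 1},
  {"x": 0,"y": 0,"z": 0,"ax": 0,"ay": 0,"az": 0,"gripper": 1},
  {"x": 0,"y": 0,"z": 0,"ax": 0,"ay": 0,"az": 0,"gripper": 1},
  {"x": 0,"y": 0,"z": 0,"ax": 0,"ay": 0,"az": 0,"gripper": 1},
  {"x": 0,"y": 0,"z": 0,"ax": 0,"ay": 0,"az": 0,"gripper": 1},
])

```text
clock: 13.65
position: [0.4799, -0.2288, 0.0926]
ee_rot: [0.783, 0.622, 0.001, -0.001]
ft_force: [1.3, 9.6, 7.4]
grip_width: 0.279
grasp_force: 59.2
```

```bash
python3 -c "
from h import *
c=snap('wrist','w6.png');t=snap('top','t6.png');O=np.array([.4879,-.1956,.0927]);p=O+.034*np.array([-.228,-.974,0])
to(p); a=cv2.resize(c['color'][160:300,230:400,::-1],(400,330),interpolation=cv2.INTER_CUBIC); b=cv2.resize(t['color'][120:330,170:425,::-1],(400,330)); cv2.imwrite('pics/m6.png',np.hstack([a,b]))"
```

```text
t 13.75 pos [ 0.4799 -0.2288  0.0926] shift [ 0.1  0.2 -0.1] turn [ 0.01 -0.14  0.09] F [0.9 9.3 7.5] w 0.28 g 59.2 j [ 0.78  0.31 -0.48  1.86  0.16  1.02  0.  ]
```

View pics/m6.png

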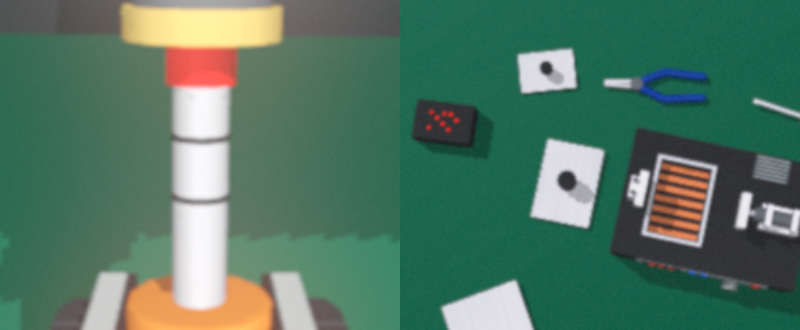

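The red band is fully out and still: about 34 mm drawn at 9.5 N. The cover stands flat on the bench, clear of the machine, so I'll hand in.

```bash
python3 -c "
from h import *
print(hand_in())"
```

```text
the job is handed in; nothing more can be done
None
```

The job is handed in; the verdict was not reported: the cover stands flat, knob up, on the bench clear of the machine, and the gripper holds the clamp drawn about 34 mm with the whole red band out.

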